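# Unlock the capping press and snap a vial cap on

## Robot

A 6-joint arm with a two-finger parallel gripper is mounted at the origin on the work surface. World frame = base frame: x ahead of the robot, y to its left, z up, the work surface at z = 0. Lengths are in mm, angles in rad, forces in N, time in s.
With the tool pointing down it reaches from about 275 to 1000 mm from the base axis. Payload 8.4 kg.
Tool frame: the origin (TCP) lies midway between the tips of the shut fingers; the grasp point (between the pads) lies 19 mm behind it; z points along the fingers, y is the line along which they close (so a half turn about z gives the same grasp; the last joint's range is limited). The gripper opens to 85 mm and grips with 20 to 120 N. Pads are 22 mm wide; open, the fingers measure 114 mm over their backs; the gripper's body (76 mm by 85 mm) begins 54 mm behind the grasp point. The pads swing forward as they close: fully open they stand 13 mm farther back than shut.
Start: joints at [-1.116, 0.353, 1.633, -0, 1.155, -0.002], TCP at [275.673, -560.921, 231.281] pointing down, gripper open.
Joint ranges: [-2.63, 2.63], [-0.92, 2.1], [0.06, 2.66], [-1.3, 4.44], [0, 2.69], [-3.02, 3.02]. Speed limits (rad/s): [2.22, 2.22, 2.79, 3.14, 3.14, 3.14].

## Interface

Orientations are given as [roll, pitch, yaw] about the fixed x, y, z axes, in that order (R = Rz(yaw) Ry(pitch) Rx(roll)).
In Python, from rig import r, cams gives the robot as it stands. The module is installed in compiled form; this text tells all that it offers.
- The arm moves only by the tool send_rows, never from a script. Its argument "targets" is one flat list of numbers, 7 for each row, row after row: the shift along the tool's x, y, z in m, then the turn, a rotation vector about the tool's x, y, z in rad, then the opening, from -1 (shut) to 1 (fully open). In form: [tx, ty, tz, wx, wy, wz, fingers, tx, ty, tz, wx, wy, wz, fingers, ...]. A call has 1 to 12 rows; each row is the pose to reach, as a shift and turn from the pose commanded when the call began, along the tool's axes at that moment; what a row does not reach only later rows make up. A row lasts 1/12 s, in which the tool goes at most 41.7 mm and 7.16 degrees, less where a joint would pass 70% of its speed; a pose out of reach is approached as far as the arm can. A call with a gripper value outside its range is refused whole. The fingers move at their own pace and stop on an object; "grip_force" is the grip in N (left out, the last holds). Time passes only in rows, so rows that repeat a pose let the fingers close. It gives the time, the measured TCP pose, the force, the opening and the grip force at its end, in the units of the state.
- r.sense(): the state, without advancing time (a new reading comes with each control period).
- cams.grab_frame(name): name is "scene" or "top" or "wrist"; returns a dict with "color" (384x512x3 uint8, blue, green, red), "fx", "fy", "cx", "cy" (pixels), "xyz" and "attitude" of the camera in the world. Camera axes: x right, y down, z forward; pixel columns grow to the right and rows downward; lengths in mm; the calibration is good to about 2 mm. A picture is of the moment at which its call begins. There is no depth.
- r.sign_off(): hands the job in; it is judged then, once.
The state is a dict: "clock": time; "qpos": joint angles; "qvel": joint speeds; "joint_efforts": joint torques, N m; "eef_pos": TCP position; "tcp_rot": TCP orientation; "contact_force": force on the tool from outside, world axes, zero at the start; "wrist_torque": the same for the moment, N m; "opening": opening from 0.0 (shut) to 1.0 (fully open); "grasp_force": force on a finger pad.
Only numpy, scipy, OpenCV 4.12 (cv2) and the standard library are available. Lean on these libraries where they do the work, as an engineer would, in place of code of your own. Each camera call takes 0.05 s, during which the arm holds its last target. There are 200 camera calls.

## Task

Cap the sample vial in the small hand press on the field test bench. Draw the lock pin out of its slanted bore and park it fully home in the notch of the pin rest beside the press, push the carriage with the vial in to its stop, press the plunger head down to its stop so that the cap snaps on, let it spring back up, and pull the carriage all the way out again. Leave the pin parked and the vial standing in its nest, and do not disturb the bottle, the beaker or the vial rack.

Things in the scene. Friction and masses are not known exactly. Their poses are not given: they have to be found in the camera images.
- press: hand capping press, fixed: grey base plate 170 x 150 x 12, two steel posts 16 thick at x=22, y=+-55, grey crosshead x -35 to 60, y +-70, z 110 to 140, a strut on its front reaching to x=-63 at z 140 to 210. Origin on the table below the plunger axis; x is the way the carriage is pushed in (roughly away from the robot), z up
- bore_mouth (a point): centre of the upper mouth of the lock pin's bore, where the pin's origin lies at the start (axes as the press's). Bore 11.5 wide, through an aluminium boss 24 x 24 x 34 long; it leans 26 degrees from vertical: its outward direction is (-0.438, 0, 0.899) in the press frame
- pin: lock pin, loose, 80 g: steel shaft 10 in diameter, 64 long; steel collar 24 in diameter, 4 thick; black round grip 16 in diameter, 40 long. Origin at the centre of the collar's underside; z along the pin towards the grip (shaft z -64 to 0, collar 0 to 4, grip 4 to 44). At the start seated in the press's bore, its end blocking the plunger's flange
- pin_rest: pin rest, fixed, left or right of the press: grey foot 80 x 70 x 8, upright 100 high, on top a steel fork plate 6 thick and 44 wide whose normal is (-0.438, 0, 0.899) in this frame. Origin on the table below the notch; x roughly away from the robot, z up
- notch (a point): where the pin's origin lies when parked fully home: on the fork's upper face, 120 above the table. The slot, 14 wide, opens up-slope, along (0.899, 0, 0.438) in the pin rest's frame; mouth 23 up-slope of this point, closed end 5 down-slope. The shaft enters by the mouth, parallel to the plate's normal; the collar rests on the upper face
- plunger_top (a point): centre of the top of the plunger head: black round head, 32 in diameter and 22 high, 236 above the table when up; below it a steel flange 30 in diameter. Presses straight down against a spring
- plunger (a joint): plunger travel, m: 0 up, 0.018 at its lower stop (about 11 N there with a vial below). It springs back by itself
- carriage_post (a point): centre of the top of the carriage's pull post: upright steel post 14 in diameter, standing 38 above the aluminium tongue of the carriage (top at 60, tongue's upper face at 22 above the table); 120 towards the robot from the vial's nest
- carriage (a joint): carriage travel along the press's x axis, m: 0 all the way out (start), 0.06 all the way in, with the vial under the plunger. Stays where it is left; about 1.5 N to move
- vial: sample vial, loose, 50 g: clear glass 24 in diameter, white cap 21 in diameter, 55 high with the cap proud. Stands in the round nest of the carriage (wall 10 high). Origin at the centre of its underside, z up
- snap_cap (a joint): how far the vial's cap is pressed on, m: 0 proud (start), 0.005 at most; about 4.4 mm after a full stroke of the plunger
- reagent_bottle: bystander: white bottle with a blue cap, 48 in diameter, 85 high, on the side of the press where the pin rest is not; origin under its centre
- vial_rack: bystander: blue rack 100 x 170 x 50 with vials to 90 high; origin under its centre
- beaker: bystander: clear cup 68 in diameter, 75 high; origin under its centre

How it is judged:
By the outcome, as a careful person would: the job done as asked, in the order asked, and still so for the second after the job is handed in, with the robot touching nothing.
It also fails if it takes over 61 s, if anything falls off the work surface, if the arm or the gripper's body presses on something with over 40 N, if the wrist force passes 120 N, or if a joint passes its speed limit or range.

## Working session

There is one attempt and no reset: what is moved stays moved. The work goes in short steps, Python scripts to look and compute and a tool call to move; the robot and the scene stay as the last step left them, time stands still between calls to the robot, and variables do not carry over. Pictures are saved under pics/ and viewed, at most 10 in all, crops included, and the job is handed in when it is done.

Besides the shell and the picture viewer there is one more tool, called after "Emit:" as name(argument=value, ...) on one line, values as JSON. send_rows: Moves the arm, as the interface text tells. Its arguments: {"type":"object","properties":{"targets":{"type":"array"},"grip_force":{"type":"number"}},"required":["targets"]}

```bash
mkdir -p pics; python3 - <<'E'
from rig import r,cams
import cv2,numpy as np
for n in("scene","top"):
    f=cams.grab_frame(n); cv2.imwrite(f"pics/{n}0.png",f["color"]); 
    cv2.imwrite(f"pics/{n}0b.png",cv2.resize(f["color"],(800,600),interpolation=cv2.INTER_CUBIC))
    print(n,{k:f[k] for k in f if k!="color"})
print(r.sense())
E
```

```text
scene {'fx': 371.3105406599817, 'fy': 371.3105406599817, 'cx': 256.98861912002064, 'cy': 190.0602791196877, 'xyz': array([1239.68468029,  316.08935859,  775.69464319]), 'attitude': array([-2.25757699, -0.02210473,  2.04797623])}
top {'fx': 425.8628211861441, 'fy': 425.8628211861441, 'cx': 256.29544959841013, 'cy': 194.26840978417715, 'xyz': array([ 398.40933929,   20.47928194, 1500.54164946]), 'attitude': array([-3.00260321, -0.02400898, -1.58456281])}
{'clock': 0.1, 'qpos': array([-1.11638355e+00,  3.53629382e-01,  1.63407309e+00, -3.45196873e-05,
        1.15520416e+00, -2.40638045e-03]), 'qvel': array([-0.00039628, -0.00066485, -0.00312115,  0.00281355,  0.00020307,
        0.00170253]), 'joint_efforts': array([-1.73113727e-03, -6.06358266e+01, -3.42819786e+01, -1.42750537e-04,
        3.94717834e-03,  2.23655616e-05]), 'eef_pos': array([ 275.47834753, -560.52369487,  230.59951677]), 'tcp_rot': array([-3.14027860e+00,  2.84009055e-05,  4.56833137e-01]), 'contact_force': array([-0.16572562, -0.03593953, -0.01799831]), 'wrist_torque': array([-0.00382317, -0.00314887, -0.02262645]), 'grasp_force': 0.0, 'opening': 0.9982156737550762}
```

View pics/scene0b.png

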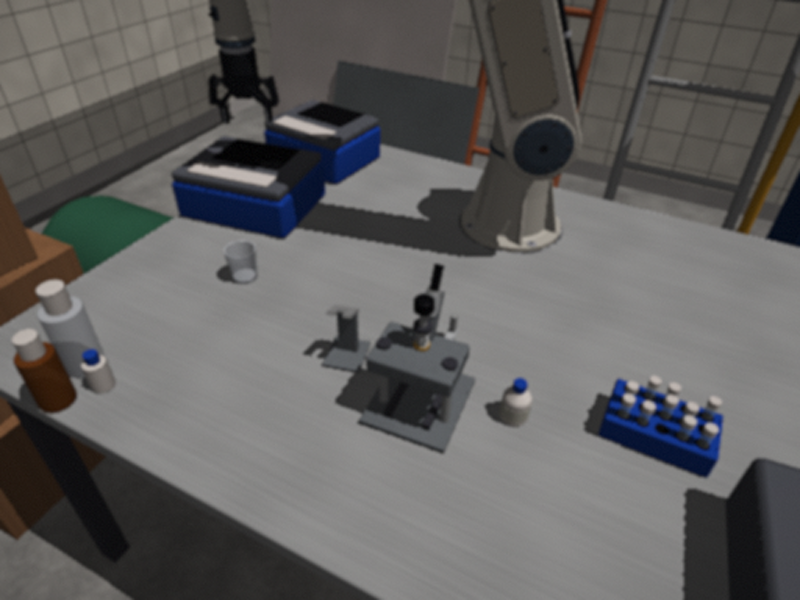

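View pics/top0b.png

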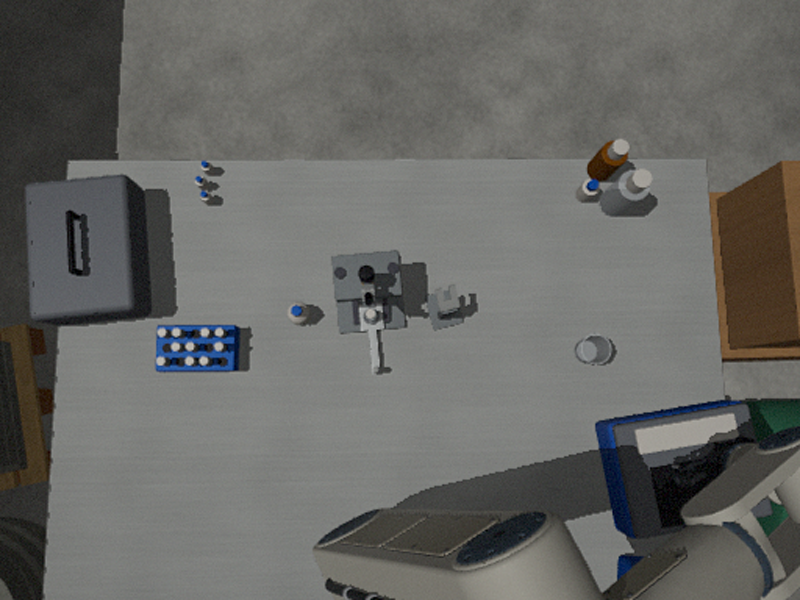

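The scene view shows the press with the plunger head at (424,303), pin grip (437,268)–(432,290), and the rest left of it at (345,312). In the top view the head is at (366,273), grip (368,298), vial cap (371,316), pull post (377,370) and fork (450,300). The bottle is on the +y side at (298,313).

```bash
cat > h.py <<'E'
import numpy as np,cv2
from scipy.spatial.transform import Rotation as R
from rig import r,cams
def grab(n):
    f=cams.grab_frame(n); f["R"]=R.from_euler("xyz",f["attitude"]).as_matrix(); return f
def proj(f,P):
    p=(np.atleast_2d(P)-f["xyz"])@f["R"]
    return np.c_[f["fx"]*p[:,0]/p[:,2]+f["cx"],f["fy"]*p[:,1]/p[:,2]+f["cy"]]
def atz(f,px,z):
    d=f["R"]@[(px[0]-f["cx"])/f["fx"],(px[1]-f["cy"])/f["fy"],1]
    return f["xyz"]+d*(z-f["xyz"][2])/d[2]
def W(pose,P): # pose x,y,yaw -> world
    c,s=np.cos(pose[2]),np.sin(pose[2]); P=np.atleast_2d(P)
    return np.c_[pose[0]+c*P[:,0]-s*P[:,1],pose[1]+s*P[:,0]+c*P[:,1],P[:,2]]
E
python3 - <<'E'
from h import *
t=grab("top");s=grab("scene");w=grab("wrist")
k=1.5625
for n,p,z in(("head",(366,273),236),("post",(377,370),60),("vial",(371,316),75),("grip",(368,298),280),("notch",(450,300),120),("bottle",(298,313),70),("b1",(332,258),12),("b2",(406,328),12),("b3",(340,334),12)):print(n,atz(t,np.array(p)/k,z).round(0))
for n,p,z in(("head",(424,300),236),("fork",(343,312),120)):print(n,atz(s,np.array(p)/k,z).round(0))
q=r.sense();T=R.from_euler("xyz",q["tcp_rot"])
print(w["fx"],"cam in tool",T.inv().apply(w["xyz"]-q["eef_pos"]),(T.inv()*R.from_matrix(w["R"])).as_matrix().round(3),q["opening"])
for n,f,(x0,y0,x1,y1),m in(("ct",t,(200,140,312,248),5),("cs",s,(190,160,310,290),5)):
    cv2.imwrite(f"pics/{n}.png",cv2.resize(f["color"][y0:y1,x0:x1],None,fx=m,fy=m,interpolation=cv2.INTER_CUBIC))
E
```

```text
head [635.  53. 236.]
post [455.  36.  60.]
vial [571.  47.  75.]
grip [580.  49. 280.]
notch [ 598. -120.  120.]
bottle [580. 205.  70.]
b1 [712. 136.  12.]
b2 [551. -30.  12.]
b3 [539. 118.  12.]
head [640.  56. 236.]
fork [ 608. -108.  120.]
320.72411785746203 cam in tool [  66.50346349    1.56257018 -141.97717265] [[-0.    -0.965 -0.264]
 [ 1.     0.    -0.001]
 [ 0.001 -0.264  0.965]] 0.9987541664768311
```

```bash
cat >> h.py <<'E'
def Rt(yaw,tilt=0): # tool pointing down, tool x = forward; tilt leans forward like the pin
    c,s=np.cos(tilt),np.sin(tilt)
    return R.from_euler("z",yaw)*R.from_matrix(np.array([[c,0,s],[0,-1,0],[s,0,-c]]))
TI=np.arctan2(.438,.899)
def go(pos,Rd):
    q=r.sense();T=R.from_euler("xyz",q["tcp_rot"])
    print("shift",(T.inv().apply(np.array(pos)-q["eef_pos"])/1000).round(4),"rot",(T.inv()*Rd).as_rotvec().round(4),"from",q["eef_pos"].round(1),"t",round(q["clock"],2))
E
python3 - <<'E'
from h import *
go([500,-20,400],Rt(.095,TI))
E
```

```text
shift [ 0.4399 -0.3864 -0.1688] rot [-0.0827  0.4485  0.3554] from [ 275.6 -560.7  230.9] t 0.25
```

View pics/ct.png

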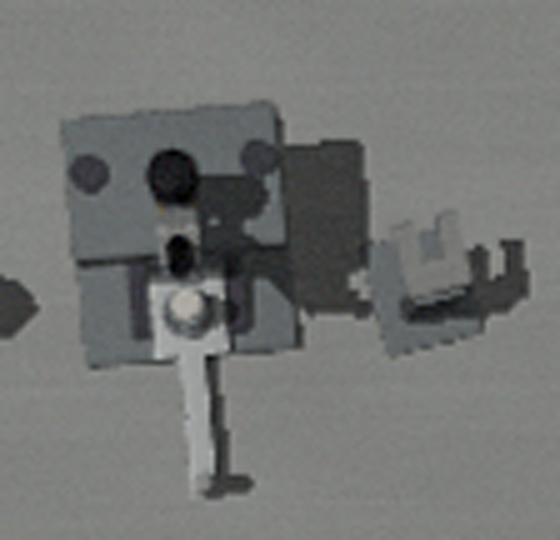

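View pics/cs.png

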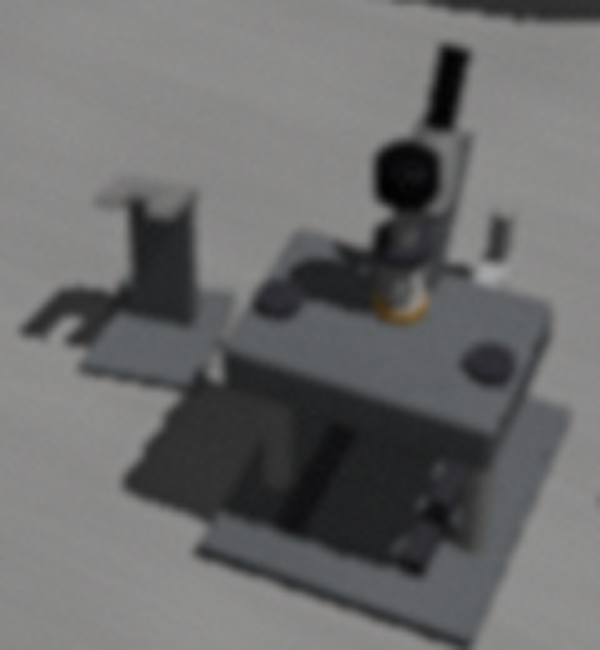

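Top crop (5x, origin 200,140): head at (172,178), posts at (90,173) and (260,157), grip (180,255), fork at about (432,245) opening away from the robot with a positive yaw. Scene crop: grip from (452,55) to (443,125), head (408,175), fork plate (150,195). I move to a close look.

Emit:
send_rows(targets=[0.2,-0.17,-0.17,-0.04,0.2,0.17,1,0.44,-0.386,-0.169,-0.083,0.448,0.355,1,0.44,-0.386,-0.169,-0.083,0.448,0.355,1,0.44,-0.386,-0.169,-0.083,0.448,0.355,1,0.44,-0.386,-0.169,-0.083,0.448,0.355,1,0.44,-0.386,-0.169,-0.083,0.448,0.355,1,0.44,-0.386,-0.169,-0.083,0.448,0.355,1,0.44,-0.386,-0.169,-0.083,0.448,0.355,1,0.44,-0.386,-0.169,-0.083,0.448,0.355,1,0.44,-0.386,-0.169,-0.083,0.448,0.355,1,0.44,-0.386,-0.169,-0.083,0.448,0.355,1,0.44,-0.386,-0.169,-0.083,0.448,0.355,1])

```text
clock: 1.25
eef_pos: [459.2, -117.9, 372.7]
tcp_rot: [3.14, -0.455, 0.095]
contact_force: [1.2, -0.7, -0.1]
opening: 0.993
grasp_force: 0.0
```

```bash
python3 - <<'E'
from h import *
go([500,-20,400],Rt(.095,TI))
E
```

```text
shift [ 0.0568 -0.0936 -0.0028] rot [ 0.0016 -0.0013  0.0003] from [ 459.2 -117.9  372.7] t 1.25
```

Emit:
send_rows(targets=[0.057,-0.094,-0.003,0,0,0,1,0.057,-0.094,-0.003,0,0,0,1,0.057,-0.094,-0.003,0,0,0,1,0.057,-0.094,-0.003,0,0,0,1,0.057,-0.094,-0.003,0,0,0,1,0.057,-0.094,-0.003,0,0,0,1])

```text
clock: 1.75
eef_pos: [499.4, -21.4, 398.7]
tcp_rot: [3.14, -0.452, 0.097]
contact_force: [-1.1, -0.0, 0.4]
opening: 1.002
grasp_force: 0.0
```

```bash
python3 - <<'E'
from h import *
import pickle
w=grab("wrist");pickle.dump((w,grab("top"),grab("scene")),open("v1.pkl","wb"))
q=r.sense();print(q["eef_pos"],q["tcp_rot"],w["xyz"],w["attitude"])
cv2.imwrite("pics/w1.png",cv2.resize(w["color"],(800,600),interpolation=cv2.INTER_CUBIC))
E
```

```text
[499.42755629 -22.5228974  398.73746858] [ 3.14036607 -0.4523286   0.09386228] [497.64071139 -22.91534011 555.62156948] [-2.95645441e+00 -2.58209032e-04 -1.47461449e+00]
```

View pics/w1.png

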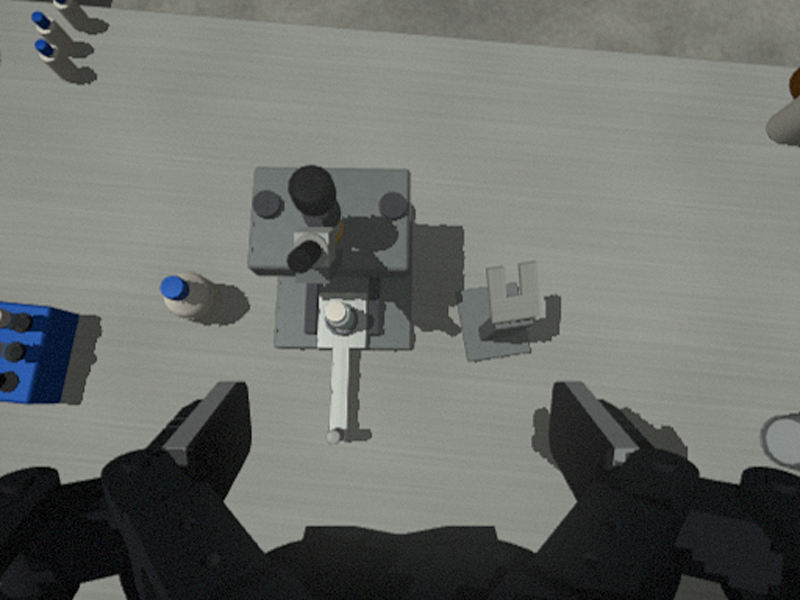

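The wrist picture shows head top (312,188), crosshead far corners (255,168)/(410,170), post caps (267,204)/(393,205), grip (300,258), vial cap (338,312), pull post (334,436), fork prong tips (495,266)/(528,263). I enlarge it for a fit.

```bash
python3 - <<'E'
from h import *
import pickle
w=pickle.load(open("v1.pkl","rb"))[0]["color"]
z=lambda x,y:cv2.resize(w[y:y+50,x:x+66],None,fx=6,fy=6,interpolation=cv2.INTER_CUBIC)
cv2.imwrite("pics/w2.png",np.vstack([np.hstack([z(170,100),z(292,160)]),np.hstack([z(170,145),z(190,240)])]))
E
```

```text
(no output)
```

View pics/w2.png

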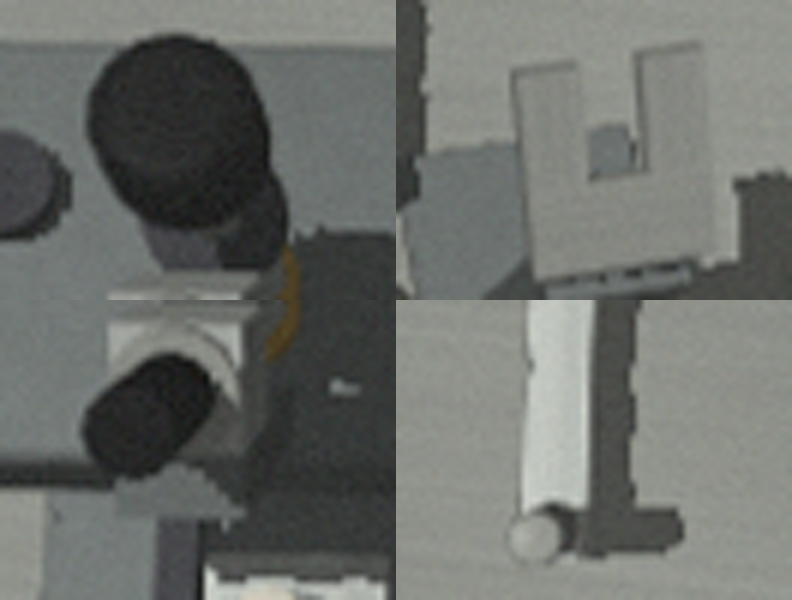

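Enlarged: fork prong/slot corners, head disc (177,125), grip end (139,421), pull post top (537,538) are clear. Now fitting poses.

```bash
cat > fit.py <<'E'
from h import *
import pickle
from scipy.optimize import least_squares
w,t,s=pickle.load(open("v1.pkl","rb"))
P=lambda o,p,m=6:np.array(o)+(np.array(p)+.5)/m-.5
d=np.array([-.438,0,.899]);u=np.array([.899,0,.438])
A=(170,100);B=(292,160);C=(170,145);D=(190,240);S=(190,160);T=(200,140)
obs=[(w,P(A,(177,125)),(0,0,236),1),(w,P(D,(141,238)),(-180,0,60),1),
 (w,P((0,0),(255,168),1.5625),(60,70,140),1),(w,P((0,0),(410,170),1.5625),(60,-70,140),1),
 (s,P(S,(300,232),5),(-35,-70,140),.7),(s,P(S,(552,300),5),(-35,70,140),.7),(s,P(S,(495,437),5),(60,70,140),.7),(s,P(S,(226,345),5),(60,-70,140),.7),
 (t,P(T,(172,176),5),(0,0,236),.7)]
pin=[(w,P(C,(139,121)),44,1),(w,P(C,(161,97)),2,1),(s,P(S,(454,50),5),44,1)]
def f(v):
    o=[wt*(proj(c,W(v[:3],q))[0]-p) for c,p,q,wt in obs]
    o+=[wt*(proj(c,W(v[:3],np.array([v[3],0,v[4]])+k*d))[0]-p) for c,p,k,wt in pin]
    return np.ravel(o)
k=least_squares(f,[636,54,.095,-45,250],loss="soft_l1",x_scale=[1,1,.01,1,1])
print("press",k.x.round(3));print(f(k.x).reshape(-1,2).round(1).tolist())
F=[((512-396,72),23,22),((577-396,63),23,7),((634-396,53),23,-7),((702-396,43),23,-22),((588-396,181),-5,7),((648-396,170),-5,-7)]
def g(v):return np.ravel([proj(w,W(v,a*u+[0,b,120]))[0]-P(B,p) for p,a,b in F])
m=least_squares(g,[600,-115,.2],x_scale=[1,1,.01]);print("rest",m.x.round(3));print(g(m.x).reshape(-1,2).round(1).tolist())
print("rest in top crop px",((proj(t,W(m.x,[0,0,120]))-T)*5).round(),"scene",((proj(s,W(m.x,[0,0,120]))-S)*5).round())
E
python3 fit.py
```

```text
press [ 6.32501e+02  5.15400e+01  8.20000e-02 -3.74090e+01  2.15728e+02]
[[-1.1, -1.0], [-0.1, 2.0], [-1.1, -0.5], [0.4, -0.4], [-0.6, -1.8], [0.4, -0.6], [-0.4, -1.4], [-1.3, -0.8], [0.6, 0.5], [-1.1, 1.3], [2.9, -1.5], [-0.6, -0.0]]
rest [ 6.02059e+02 -1.14091e+02  2.62000e-01]
[[0.0, 0.2], [-0.1, -0.0], [0.4, -0.0], [-0.2, -0.1], [-0.0, -0.2], [-0.2, 0.1]]
rest in top crop px [[432. 253.]] scene [[143. 189.]]
```

```bash
python3 - <<'E'
from h import *
v=[632.5,51.5,.088]
m=np.array([-37.4,0,215.7]);d=np.array([-.438,0,.899])
go(W(v,m+85*d)[0],Rt(.088,TI))
E
```

```text
shift [ 0.0117 -0.0618  0.1241] rot [-0.0013  0.001   0.0053] from [499.4 -22.5 398.7] t 1.9
```

Emit:
send_rows(targets=[0.012,-0.062,0.03,0,0,0,0.2,0.012,-0.062,0.06,0,0,0,0.2,0.012,-0.062,0.124,0,0,0,0.2,0.012,-0.062,0.124,0,0,0,0.2,0.012,-0.062,0.124,0,0,0,0.2,0.012,-0.062,0.124,0,0,0,0.2])

```text
clock: 2.4
eef_pos: [558.0, 45.4, 291.4]
tcp_rot: [3.14, -0.449, 0.094]
contact_force: [0.0, 0.2, 0.6]
opening: 0.599
grasp_force: 0.0
```

```bash
python3 - <<'E'
from h import *
import pickle
w=grab("wrist");q=r.sense();pickle.dump((w,q),open("v2.pkl","wb"))
print(q["eef_pos"],q["tcp_rot"],q["opening"])
T=R.from_euler("xyz",q["tcp_rot"])
for z in(0,-19,40,80):print(z,proj(w,q["eef_pos"]+T.apply([0,0,z])).round(1))
cv2.imwrite("pics/w3.png",cv2.resize(w["color"],(800,600),interpolation=cv2.INTER_CUBIC))
E
```

```text
[558.6850533   45.40535515 293.31254471] [ 3.14028724 -0.4523204   0.09427063] 0.601267181528879
0 [[252.9 249.4]]
-19 [[252.4 269. ]]
40 [[253.5 220.6]]
80 [[253.9 201.4]]
```

View pics/w3.png

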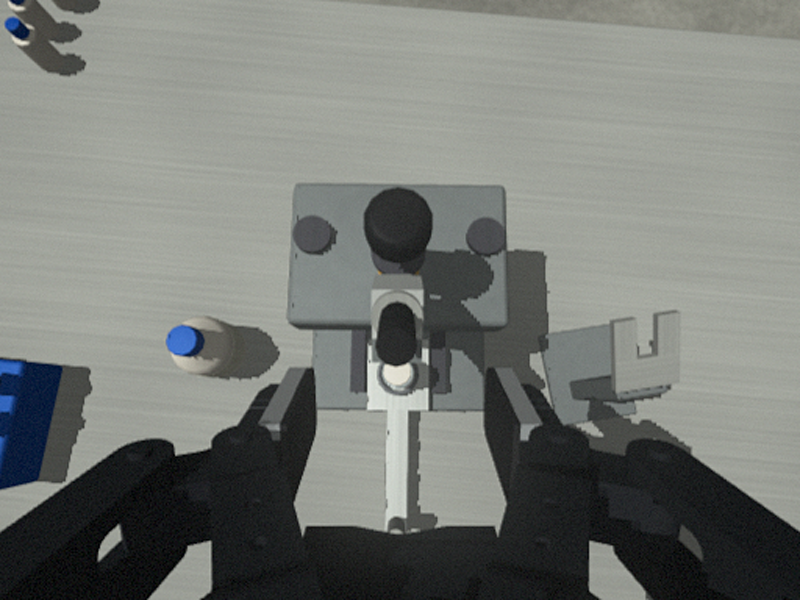

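The grip is centred at column 397 against a finger midpoint of (400,~370), so it lines up to about 1 mm; fork slot at (645,335). Approaching and gripping.

Emit:
send_rows(targets=[-0.001,-0.0013,0.03,0,0,0.011,0.2,-0.001,-0.0013,0.055,0,0,0.011,0.2,-0.001,-0.0013,0.076,0,0,0.011,0.2,-0.001,-0.0013,0.076,0,0,0.011,0.2,-0.001,-0.0013,0.076,0,0,0.011,-0.3,-0.001,-0.0013,0.076,0,0,0.011,-1,-0.001,-0.0013,0.076,0,0,0.011,-1,-0.001,-0.0013,0.076,0,0,0.011,-1,-0.001,-0.0013,0.076,0,0,0.011,-1,-0.001,-0.0013,0.076,0,0,0.011,-1], grip_force=50)

```text
clock: 3.28
eef_pos: [591.5, 50.5, 226.8]
tcp_rot: [-3.138, -0.457, 0.084]
contact_force: [-4.6, -2.5, 7.7]
opening: 0.172
grasp_force: 48.5
```

```bash
python3 - <<'E'
from h import *
q=r.sense();print({k:np.round(q[k],3) for k in("eef_pos","tcp_rot","contact_force","wrist_torque","opening","grasp_force")})
E
```

```text
{'eef_pos': array([591.531,  50.529, 226.759]), 'tcp_rot': array([-3.138, -0.457,  0.084]), 'contact_force': array([-4.64 , -2.536,  7.719]), 'wrist_torque': array([-0.363,  0.346, -0.162]), 'opening': np.float64(0.172), 'grasp_force': np.float64(48.518)}
```

Emit:
send_rows(targets=[0,0,-0.008,0,0,0,-1,0,0,-0.02,0,0,0,-1,0,0,-0.035,0,0,0,-1,0,0,-0.05,0,0,0,-1,0,0,-0.065,0,0,0,-1,0,0,-0.085,0,0,0,-1,0,0,-0.1,0,0,0,-1,0,0,-0.1,0,0,0,-1,0,0,-0.1,0,0,0,-1])

```text
clock: 4.03
eef_pos: [547.2, 46.8, 315.7]
tcp_rot: [-3.137, -0.456, 0.084]
contact_force: [0.1, -0.4, -1.0]
opening: 0.172
grasp_force: 49.0
```

```bash
python3 - <<'E'
from h import *
import pickle
w=grab("wrist");q=r.sense();pickle.dump((w,q),open("v3.pkl","wb"))
print({k:np.round(q[k],3) for k in("eef_pos","tcp_rot","contact_force","wrist_torque","opening","grasp_force")})
T=R.from_euler("xyz",q["tcp_rot"])
for z in(0,-35,-9,55,60):print(z,proj(w,q["eef_pos"]+T.apply([0,1.56,z])).round(1)*1.5625)
cv2.imwrite("pics/w4.png",cv2.resize(w["color"],(800,600),interpolation=cv2.INTER_CUBIC))
E
```

```text
{'eef_pos': array([546.998,  46.758, 314.478]), 'tcp_rot': array([-3.137, -0.454,  0.084]), 'contact_force': array([-0.331,  0.436, -1.121]), 'wrist_torque': array([-0.079,  0.235, -0.001]), 'opening': np.float64(0.176), 'grasp_force': np.float64(48.977)}
0 [[400.15625 392.8125 ]]
-35 [[400.15625 455.     ]]
-9 [[400.15625 406.09375]]
55 [[400.15625 335.78125]]
60 [[400.15625 332.03125]]
```

View pics/w4.png

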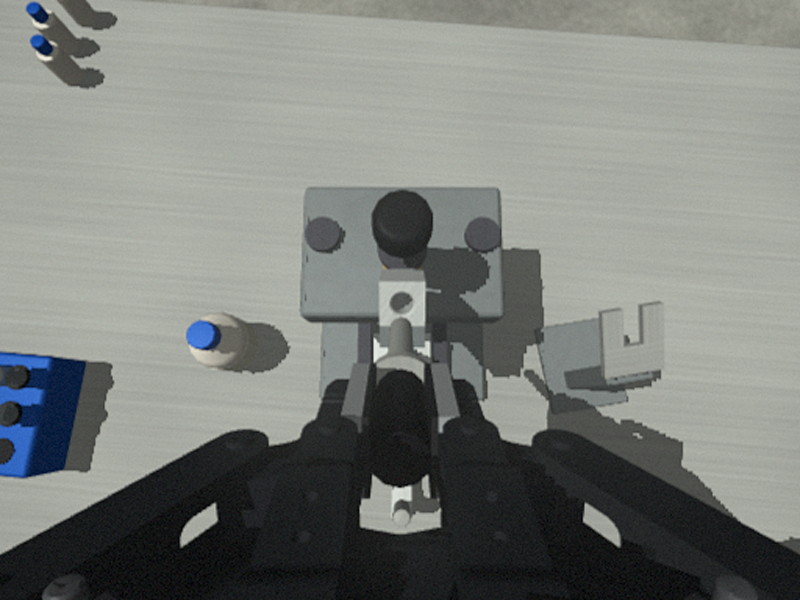

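The pin is out and held straight: collar front edge at about row 354, shaft tip about (401,318), the bore now open at (401,302). Measuring where the pin sits in the gripper, plus the refined notch pose from all three wrist views.

```bash
python3 - <<'E'
from h import *
import pickle
from scipy.optimize import least_squares
w,q=pickle.load(open("v3.pkl","rb"));T=R.from_euler("xyz",q["tcp_rot"])
g=cv2.cvtColor(w["color"],cv2.COLOR_BGR2GRAY)
print(g[190:262,256].tolist());print(g[232,225:290].tolist())
for s in(3,5,7,9,11):
  z=lambda k:s-k
  print(s,"collar front top/bottom edge",[proj(w,q["eef_pos"]+T.apply([12,1.56,s-k]))[0][1].round(1) for k in(4,0)],"tip",[proj(w,q["eef_pos"]+T.apply([x,1.56,s+64]))[0][1].round(1) for x in(-5,5)],"griptop",proj(w,q["eef_pos"]+T.apply([-8,1.56,s-44]))[0][1].round(1))
# notch, from this view and v1, camera shifted by hand-eye bias in tool y
w1=pickle.load(open("v1.pkl","rb"))[0]
u=np.array([.899,0,.438])
def P(p,o=(0,0),m=1.5625):return np.array(o)+(np.array(p)+.5)/m-.5
F=[(w1,P(p,(292,160),6),a,b) for p,a,b in[((116,72),23,22),((181,63),23,7),((238,53),23,-7),((306,43),23,-22),((192,181),-5,7),((252,170),-5,-7)]]
F3=[(w,P(p),a,b) for p,a,b in[((599,312),23,22),((624,307),23,7),((638,305),23,-7),((663,301),23,-22),((625,346),-5,7),((643,344),-5,-7)]]
for O in(F,F3,F+F3):
  def e(v):
    return np.ravel([proj(c,W(v,a*u+[0,b,120])-c["R"][:,0]*-1.56)[0]-p for c,p,a,b in O])
  k=least_squares(e,[600,-115,.26],x_scale=[1,1,.01]);print(k.x.round(3),np.abs(k.fun).max().round(2))
E
```

```text
[86, 88, 79, 83, 86, 84, 85, 103, 120, 121, 137, 170, 165, 128, 111, 113, 117, 113, 112, 111, 118, 115, 116, 115, 113, 112, 113, 111, 113, 113, 112, 111, 114, 110, 111, 112, 108, 129, 152, 162, 163, 160, 161, 155, 166, 144, 89, 31, 35, 36, 43, 37, 41, 28, 32, 35, 38, 31, 39, 30, 34, 36, 34, 38, 33, 30, 37, 26, 27, 28, 26, 31]
[139, 124, 123, 113, 99, 95, 95, 93, 93, 94, 95, 95, 60, 52, 101, 97, 135, 151, 165, 162, 162, 163, 168, 165, 161, 157, 158, 159, 159, 157, 158, 161, 164, 160, 160, 158, 159, 156, 159, 161, 162, 169, 164, 164, 161, 144, 91, 57, 66, 73, 75, 84, 80, 81, 85, 83, 93, 92, 91, 91, 92, 75, 67, 63, 122]
3 collar front top/bottom edge [np.float64(229.0), np.float64(226.0)] tip [np.float64(216.2), np.float64(202.3)] griptop 319.4
5 collar front top/bottom edge [np.float64(227.4), np.float64(224.5)] tip [np.float64(215.2), np.float64(201.5)] griptop 316.0
7 collar front top/bottom edge [np.float64(226.0), np.float64(223.1)] tip [np.float64(214.3), np.float64(200.6)] griptop 312.7
9 collar front top/bottom edge [np.float64(224.5), np.float64(221.7)] tip [np.float64(213.4), np.float64(199.8)] griptop 309.5
11 collar front top/bottom edge [np.float64(223.1), np.float64(220.4)] tip [np.float64(212.5), np.float64(199.1)] griptop 306.4
[ 6.01909e+02 -1.12539e+02  2.62000e-01] 0.44
[ 6.02140e+02 -1.12466e+02  2.68000e-01] 2.06
[ 6.02055e+02 -1.12492e+02  2.66000e-01] 2.14
```

```bash
cat >> h.py <<'E'
REST=[602,-112.5,.264];U=np.array([.899,0,.438]);DN=np.array([-.438,0,.899])
def rest(u,n,v=0):
    print(u,n,end=" ");go(W(REST,u*U+n*DN+[0,v,120])[0],Rt(REST[2],TI))
E
python3 - <<'E'
from h import *
rest(46.5,110);rest(46.5,13.5)
E
```

```text
46.5 110 shift [-0.0013  0.1648  0.0824] rot [ 0.0749 -0.0008 -0.1621] from [547.   46.8 314.5] t 4.08
46.5 13.5 shift [-0.002   0.1576  0.1786] rot [ 0.0749 -0.0008 -0.1621] from [547.   46.8 314.5] t 4.08
```

Emit:
send_rows(targets=[0,0.035,0,0,0,0,-1,-0.001,0.07,0.01,0.03,0,-0.06,-1,-0.001,0.105,0.03,0.06,0,-0.12,-1,-0.001,0.14,0.055,0.075,-0.001,-0.162,-1,-0.0013,0.165,0.082,0.075,-0.001,-0.162,-1,-0.0013,0.165,0.082,0.075,-0.001,-0.162,-1,-0.0013,0.165,0.082,0.075,-0.001,-0.162,-1,-0.0013,0.165,0.082,0.075,-0.001,-0.162,-1,-0.0013,0.165,0.082,0.075,-0.001,-0.162,-1])

```text
clock: 4.83
eef_pos: [595.5, -114.1, 238.3]
tcp_rot: [-3.14, -0.451, 0.263]
contact_force: [0.6, -1.1, -0.2]
opening: 0.175
grasp_force: 49.1
```

```bash
python3 - <<'E'
from h import *
import pickle
rest(46.5,13.5);rest(1.5,13.5)
w=grab("wrist");q=r.sense();pickle.dump((w,q),open("v4.pkl","wb"));print(q["tcp_rot"],q["contact_force"])
cv2.imwrite("pics/w5.png",cv2.resize(w["color"][150:340,170:400],None,fx=3.4,fy=3.1,interpolation=cv2.INTER_CUBIC))
E
```

```text
46.5 13.5 shift [0.0009 0.0003 0.0958] rot [-0.0012  0.0025 -0.0011] from [ 595.5 -114.1  238.3] t 4.83
1.5 13.5 shift [-0.0441  0.0003  0.0959] rot [-0.0012  0.0025 -0.0011] from [ 595.5 -114.1  238.3] t 4.83
[-3.14076106 -0.45207562  0.26391074] [ 0.51798303 -0.33049834 -0.87249269]
```

View pics/w5.png

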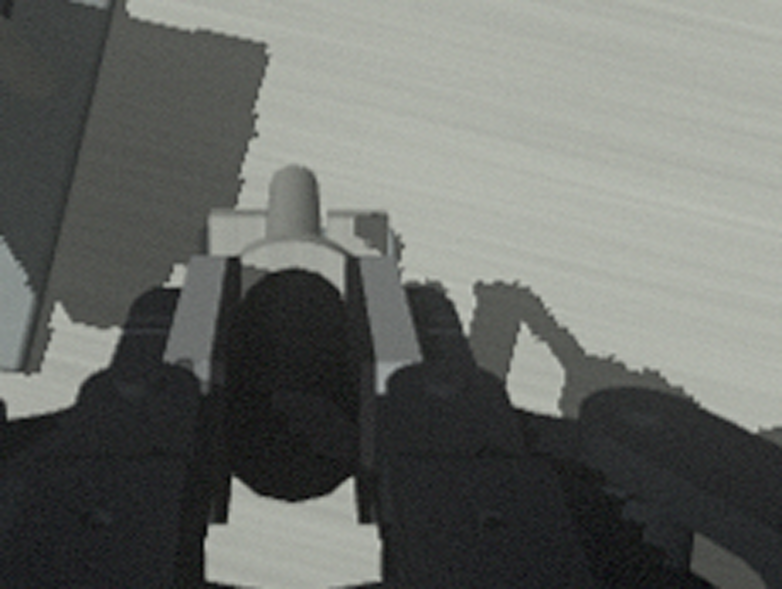

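Fork prongs span columns 208–388 (middle ~297.5), shaft at 294: offset under 1 mm, shaft tip clear of the mouth. Descending, then sliding in.

Emit:
send_rows(targets=[0.001,0.0007,0.035,0,0,0,-1,0.001,0.0007,0.07,0,0,0,-1,0.001,0.0007,0.0955,0,0,0,-1,0.001,0.0007,0.0955,0,0,0,-1,0.001,0.0007,0.0955,0,0,0,-1,-0.01,0.0007,0.0955,0,0,0,-1,-0.02,0.0007,0.0955,0,0,0,-1,-0.03,0.0007,0.0955,0,0,0,-1,-0.037,0.0007,0.0955,0,0,0,-1,-0.041,0.0007,0.0955,0,0,0,-1,-0.041,0.0007,0.0955,0,0,0,-1,-0.041,0.0007,0.0955,0,0,0,-1])

```text
clock: 5.88
eef_pos: [601.4, -114.0, 136.5]
tcp_rot: [3.141, -0.454, 0.264]
contact_force: [0.5, 0.6, -1.0]
opening: 0.171
grasp_force: 49.1
```

```bash
cat >> h.py <<'E'
def st():
    q=r.sense();T=R.from_euler("xyz",q["tcp_rot"])
    print("t",q["clock"],q["eef_pos"].round(1),"F tool",T.inv().apply(q["contact_force"]).round(1),"M",q["wrist_torque"].round(2),"op",round(q["opening"],3),round(q["grasp_force"],1))
E
python3 - <<'E'
from h import *
st();rest(0,8.5)
E
```

```text
t 5.8833 [ 601.4 -114.   136.5] F tool [ 0.2 -0.5  1.2] M [-0.1   0.24 -0.  ] op 0.171 49.1
0 8.5 shift [-0.0064 -0.0013  0.0068] rot [ 0.0007 -0.0005 -0.0001] from [ 601.4 -114.   136.5] t 5.88
```

Emit:
send_rows(targets=[-0.002,0,0,0,0,0,-1,-0.0035,0,0,0,0,0,-1,-0.005,0,0,0,0,0,-1,-0.006,0,0,0,0,0,-1,-0.006,0,0,0,0,0,-1,-0.006,0,0,0,0,0,-1])

```text
clock: 6.38
eef_pos: [596.9, -115.1, 133.6]
tcp_rot: [3.141, -0.454, 0.264]
contact_force: [4.5, 3.5, 1.4]
opening: 0.173
grasp_force: 49.1
```

```bash
python3 - <<'E'
from h import *
st();rest(0,8.5)
E
```

```text
t 6.3833 [ 596.9 -115.1  133.6] F tool [ 5.3 -2.2  1.1] M [ 0.56 -0.66  0.18] op 0.173 49.1
0 8.5 shift [-0.0009 -0.0012  0.0061] rot [ 0.0003 -0.0011 -0.0003] from [ 596.9 -115.1  133.6] t 6.38
```

Emit:
send_rows(targets=[0.0003,-0.001,0,0,0,0,-1,0.0003,-0.001,0.002,0,0,0,-1,0.0003,-0.001,0.004,0,0,0,-1,0.0003,-0.001,0.005,0,0,0,-1,0.0003,-0.001,0.005,0,0,0,-1])

```text
clock: 6.8
eef_pos: [598.9, -113.9, 129.2]
tcp_rot: [3.141, -0.454, 0.264]
contact_force: [3.6, 1.4, 6.0]
opening: 0.175
grasp_force: 50.2
```

```bash
python3 - <<'E'
from h import *
st();rest(0,8.5)
E
```

```text
t 6.8 [ 598.9 -113.9  129.2] F tool [ 6.1 -0.4 -3.7] M [ 0.29 -0.85  0.09] op 0.175 50.2
0 8.5 shift [-0.001  -0.0006  0.0012] rot [ 0.0009 -0.001  -0.0001] from [ 598.9 -113.9  129.2] t 6.8
```

Emit:
send_rows(targets=[0,0,0.0008,0,0,0,-1,0,0,0.0008,0,0,0,-0.4,0,0,0.0008,0,0,0,0,0,0,0.0008,0,0,0,0.2,0,0,0,0,0,0,0.2,0,0,-0.02,0,0,0,0.2,0,0,-0.05,0,0,0,0.2,0,0,-0.08,0,0,0,0.2,0,0,-0.11,0,0,0,0.2,0,0,-0.11,0,0,0,0.2,0,0,-0.11,0,0,0,0.2])

```text
clock: 7.72
eef_pos: [551.6, -126.7, 228.8]
tcp_rot: [3.14, -0.455, 0.264]
contact_force: [-0.0, 0.1, -1.0]
opening: 0.598
grasp_force: 0.0
```

```bash
python3 - <<'E'
from h import *
import pickle
st()
w=grab("wrist");s=grab("scene")
T=R.from_euler("xyz",r.sense()["tcp_rot"])
for n in(0,4,44,-64):print(n,proj(w,W(REST,n*DN+[0,0,120])+1.56*w["R"][:,0]).round(1),proj(s,W(REST,n*DN+[0,0,120])).round(1))
a=cv2.resize(w["color"][150:300,190:330],(420,450),interpolation=cv2.INTER_CUBIC)
b=cv2.resize(s["color"][170:270,190:280],(378,450),interpolation=cv2.INTER_CUBIC)
cv2.imwrite("pics/w6.png",np.hstack([a,b]))
E
```

```text
t 7.7167 [ 551.6 -126.7  228.8] F tool [-0.4 -0.1  0.9] M [-0.09  0.25 -0.04] op 0.598 0.0
0 [[255.1 189.8]] [[219.2 198. ]]
4 [[255.1 191. ]] [[219.3 196.6]]
44 [[255. 205.]] [[220.6 182.2]]
-64 [[255.2 174.6]] [[217.1 220.4]]
```

View pics/w6.png

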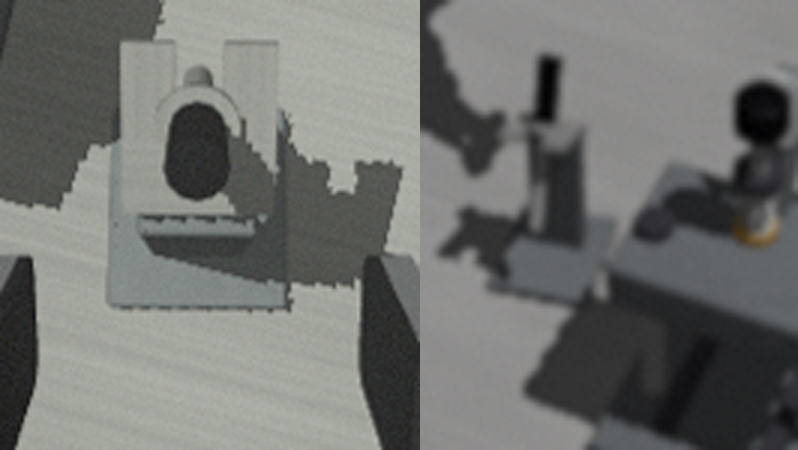

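The pin is home: collar flat on the fork, centred at (198,120), shaft against the closed end. Next, the pull post.

```bash
cat >> h.py <<'E'
PR=[634,54,.084]
def pr(x,z,tilt=TI,back=0):
    Rd=Rt(PR[2],tilt);print(x,z,back,end=" ");go(W(PR,[x,0,z])[0]-back*Rd.as_matrix()[:,2],Rd)
E
python3 - <<'E'
from h import *
pr(-175,32,back=80);pr(-175,32)
E
```

```text
-175 32 80 shift [-0.1252 -0.1896  0.0757] rot [-0.0794  0.0017  0.1614] from [ 551.  -126.   226.5] t 7.82
-175 32 0 shift [-0.1256 -0.1833  0.1554] rot [-0.0794  0.0017  0.1614] from [ 551.  -126.   226.5] t 7.82
```

Emit:
send_rows(targets=[-0.03,-0.03,0,0,0,0,0.2,-0.06,-0.06,0,0,0,0,0.2,-0.09,-0.095,0.02,-0.04,0,0.08,0.2,-0.125,-0.13,0.04,-0.079,0.002,0.161,0.2,-0.125,-0.165,0.06,-0.079,0.002,0.161,0.2,-0.125,-0.19,0.075,-0.079,0.002,0.161,0.2,-0.125,-0.19,0.075,-0.079,0.002,0.161,0.2,-0.125,-0.19,0.075,-0.079,0.002,0.161,0.2,-0.125,-0.19,0.075,-0.079,0.002,0.161,0.2])

```text
clock: 8.57
eef_pos: [422.9, 38.1, 102.9]
tcp_rot: [3.141, -0.449, 0.088]
contact_force: [0.2, 1.3, 0.3]
opening: 0.601
grasp_force: 0.0
```

```bash
python3 - <<'E'
from h import *
import pickle
st();pr(-175,32)
w=grab("wrist");pickle.dump((w,r.sense()),open("v5.pkl","wb"))
print("post pred",proj(w,W(PR,[[-180,0,60],[-180,0,22]])+1.56*w["R"][:,0]).round(1)*1.5625)
cv2.imwrite("pics/w7.png",cv2.resize(w["color"],(800,600),interpolation=cv2.INTER_CUBIC))
E
```

```text
t 8.5667 [422.9  38.1 102.9] F tool [ 0.4 -1.3 -0.1] M [ 0.01  0.23 -0.01] op 0.601 0.0
-175 32 0 shift [0.0022 0.002  0.0798] rot [-0.0017  0.0039  0.0039] from [422.9  38.1 102.9] t 8.57
post pred [[405.      313.59375]
 [404.21875 326.5625 ]]
```

View pics/w7.png

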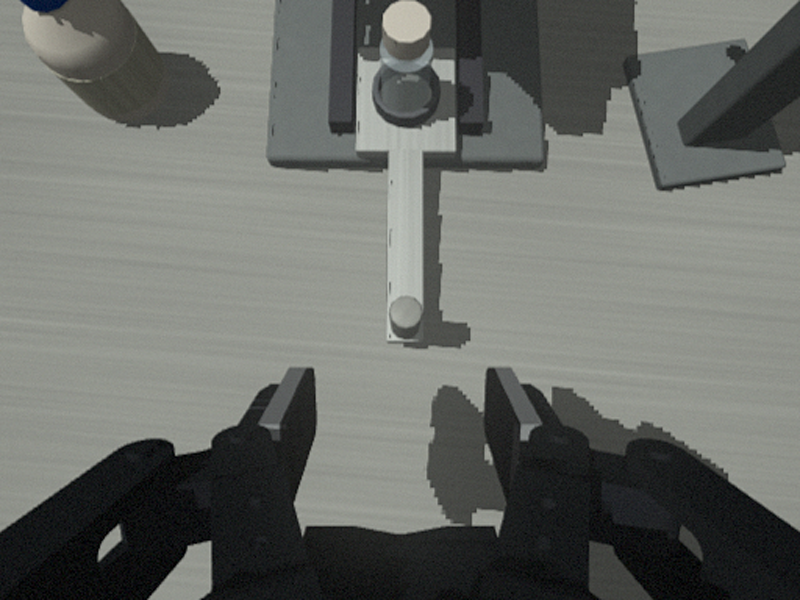

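Post top at (406,310), predicted (405,314); the vial stands in its nest at (406,60). Descend and grip.

Emit:
send_rows(targets=[0.003,0.002,0.03,0,0.003,0.003,0.2,0.003,0.002,0.06,0,0.003,0.003,0.2,0.003,0.002,0.079,0,0.003,0.003,0.2,0.003,0.002,0.079,0,0.003,0.003,0.2,0.003,0.002,0.079,0,0.003,0.003,-1,0.003,0.002,0.079,0,0.003,0.003,-1,0.003,0.002,0.079,0,0.003,0.003,-1,0.003,0.002,0.079,0,0.003,0.003,-1,0.003,0.002,0.079,0,0.003,0.003,-1,0.003,0.002,0.079,0,0.003,0.003,-1], grip_force=30)

```text
clock: 9.45
eef_pos: [466.2, 39.2, 52.6]
tcp_rot: [-3.141, -0.433, 0.082]
contact_force: [-0.4, 10.7, 0.4]
opening: 0.144
grasp_force: 29.2
```

```bash
python3 - <<'E'
from h import *
st();pr(-175,32);pr(-115,32)
E
```

```text
t 9.45 [466.2  39.2  52.6] F tool [  0.6 -10.7  -0.1] M [1.56 0.32 0.61] op 0.144 29.2
-175 32 0 shift [-0.0146 -0.0006  0.0159] rot [ 0.0006  0.0204 -0.0016] from [466.2  39.2  52.6] t 9.45
-115 32 0 shift [ 0.0398 -0.0007  0.0411] rot [ 0.0006  0.0204 -0.0016] from [466.2  39.2  52.6] t 9.45
```

```bash
python3 - <<'E'
from h import *
q=r.sense();print(q["qpos"].round(3),q["qvel"].round(3))
E
```

```text
[0.08  0.301 2.405 0.388 0.003 1.181] [-0.    -0.     0.001  0.339  0.    -0.335]
```

Joint 5 hit its zero limit at this tilt close to the base. I let go, back off and use a smaller tilt.

```bash
python3 - <<'E'
from h import *
pr(-176,80,.3);pr(-176,30,.3)
E
```

```text
-176 80 0 shift [ 0.0046 -0.0006 -0.028 ] rot [ 0.0005 -0.133  -0.0017] from [466.2  39.2  52.6] t 9.45
-176 30 0 shift [-0.0164 -0.0006  0.0173] rot [ 0.0005 -0.133  -0.0017] from [466.2  39.2  52.6] t 9.45
```

Emit:
send_rows(targets=[0,0,0,0,0,0,0.2,0,0,0,0,0,0,0.2,0,0,0,0,0,0,0.2,0,0,-0.03,0,0,0,0.2,0,0,-0.06,0,-0.06,0,0.2,0,0,-0.06,0,-0.13,0,0.2,0,0,-0.06,0,-0.13,0,0.2,0,0,-0.06,0,-0.13,0,0.2])

```text
clock: 10.12
eef_pos: [443.8, 36.8, 107.7]
tcp_rot: [3.141, -0.309, 0.081]
contact_force: [-0.4, -0.6, 0.0]
opening: 0.602
grasp_force: 0.0
```

```bash
python3 - <<'E'
from h import *
st();pr(-176,30,.3);q=r.sense();print(q["qpos"].round(3),q["tcp_rot"].round(3))
E
```

```text
t 10.1167 [443.8  36.8 107.7] F tool [-0.4  0.6 -0.2] M [-0.03  0.13  0.  ] op 0.602 0.0
-176 30 0 shift [-0.0093 -0.0012  0.0786] rot [ 0.001  -0.0088 -0.0026] from [443.8  36.8 107.7] t 10.12
[7.900e-02 1.380e-01 2.329e+00 2.000e-03 3.660e-01 1.567e+00] [ 3.141 -0.309  0.081]
```

Emit:
send_rows(targets=[-0.009,-0.001,0.03,0,-0.009,-0.003,0.2,-0.009,-0.001,0.06,0,-0.009,-0.003,0.2,-0.009,-0.001,0.079,0,-0.009,-0.003,0.2,-0.009,-0.001,0.079,0,-0.009,-0.003,0.2,-0.009,-0.001,0.079,0,-0.009,-0.003,0.2,-0.009,-0.001,0.079,0,-0.009,-0.003,-1,-0.009,-0.001,0.079,0,-0.009,-0.003,-1,-0.009,-0.001,0.079,0,-0.009,-0.003,-1,-0.009,-0.001,0.079,0,-0.009,-0.003,-1,-0.009,-0.001,0.079,0,-0.009,-0.003,-1])

```text
clock: 10.95
eef_pos: [457.4, 38.8, 29.3]
tcp_rot: [3.14, -0.296, 0.084]
contact_force: [-1.3, -0.6, 6.6]
opening: 0.149
grasp_force: 29.4
```

```bash
python3 - <<'E'
from h import *
st();pr(-176,30,.3);pr(-116,30,.3);q=r.sense();print(q["qpos"].round(3),q["tcp_rot"].round(3))
E
```

```text
t 10.95 [457.4  38.8  29.3] F tool [ 0.6  0.5 -6.7] M [0.03 0.03 0.02] op 0.149 29.4
-176 30 0 shift [ 0.0014 -0.0003 -0.0003] rot [0.0014 0.0037 0.0003] from [457.4  38.8  29.3] t 10.95
-116 30 0 shift [ 0.0588 -0.0003  0.0172] rot [0.0014 0.0037 0.0003] from [457.4  38.8  29.3] t 10.95
[ 0.082  0.352  2.338 -0.005  0.156  1.574] [ 3.14  -0.296  0.084]
```

Emit:
send_rows(targets=[0.003,0,0.0009,0,0,0,-1,0.009,0,0.0027,0,0,0,-1,0.016,0,0.0048,0,0,0,-1,0.024,0,0.0072,0,0,0,-1,0.032,0,0.0096,0,0,0,-1,0.04,0,0.012,0,0,0,-1,0.046,0,0.0138,0,0,0,-1,0.051,0,0.0153,0,0,0,-1,0.055,0,0.0165,0,0,0,-1,0.058,0,0.0174,0,0,0,-1,0.0583,0,0.0175,0,0,0,-1,0.0583,0,0.0175,0,0,0,-1])

```text
clock: 11.95
eef_pos: [517.0, 43.8, 29.2]
tcp_rot: [3.14, -0.294, 0.084]
contact_force: [-7.7, -1.7, 15.6]
opening: 0.151
grasp_force: 30.7
```

```bash
python3 - <<'E'
from h import *
st();pr(-116,30,.3)
E
```

```text
t 11.95 [517.   43.8  29.2] F tool [ -2.9   1.1 -17.2] M [-0.16  0.52 -0.03] op 0.151 30.7
-116 30 0 shift [ 0.0016 -0.0004 -0.0003] rot [0.0014 0.0059 0.0003] from [517.   43.8  29.2] t 11.95
```

Emit:
send_rows(targets=[0.001,0,0,0,0,0,-1,0.002,0,0,0,0,0,-1,0.002,0,0,0,0,0,-1,0.002,0,0,0,0,0,-1])

```text
clock: 12.28
eef_pos: [517.0, 43.8, 29.2]
tcp_rot: [3.14, -0.291, 0.084]
contact_force: [-12.8, -1.7, 18.1]
opening: 0.149
grasp_force: 31.0
```

```bash
python3 - <<'E'
from h import *
st()
E
```

```text
t 12.2833 [517.   43.8  29.2] F tool [ -7.2   0.7 -21. ] M [-0.27  1.13 -0.08] op 0.149 31.0
```

Carriage is at its stop (no motion, push force rising). Release and withdraw.

Emit:
send_rows(targets=[0,0,0,0,0,0,-0.4,0,0,0,0,0,0,0.1,0,0,0,0,0,0,0.1,0,0,-0.01,0,0,0,0.1,0,0,-0.04,0,0,0,0.1,0,0,-0.08,0,0,0,0.1,0,0,-0.12,0,0,0,-1,0,0,-0.16,0,0,0,-1,0,0,-0.2,0,0,0,-1,0,0,-0.24,0,0,0,-1,0,0,-0.26,0,0,0,-1,0,0,-0.26,0,0,0,-1], grip_force=60)

```text
clock: 13.28
eef_pos: [445.4, 38.2, 283.7]
tcp_rot: [3.14, -0.303, 0.085]
contact_force: [1.5, -0.4, -0.3]
opening: 0.001
grasp_force: 0.0
```

```bash
python3 - <<'E'
from h import *
import pickle
st();pr(0,262,0)
w,q=pickle.load(open("v3.pkl","rb"))
print(proj(w,W(PR,[0,0,236])+1.56*w["R"][:,0])*1.5625)
w=grab("wrist");pickle.dump(w,open("v6.pkl","wb"))
c=W(PR,[[0,0,236],[-180+60,0,60]])+1.56*w["R"][:,0];c=proj(w,c)*1.5625;print(c)
cv2.imwrite("pics/w8.png",cv2.resize(w["color"],(800,600),interpolation=cv2.INTER_CUBIC))
E
```

```text
t 13.2833 [445.4  38.2 283.7] F tool [1.3 0.6 0.8] M [-0.05  0.1   0.02] op 0.001 0.0
0 262 0 shift [0.1741 0.     0.0772] rot [ 1.500e-03 -3.031e-01  3.000e-04] from [445.4  38.2 283.7] t 13.28
[[401.09285614 216.81725764]]
[[400.04020157 -79.67514043]
 [399.76038557 259.77696324]]
```

View pics/w8.png

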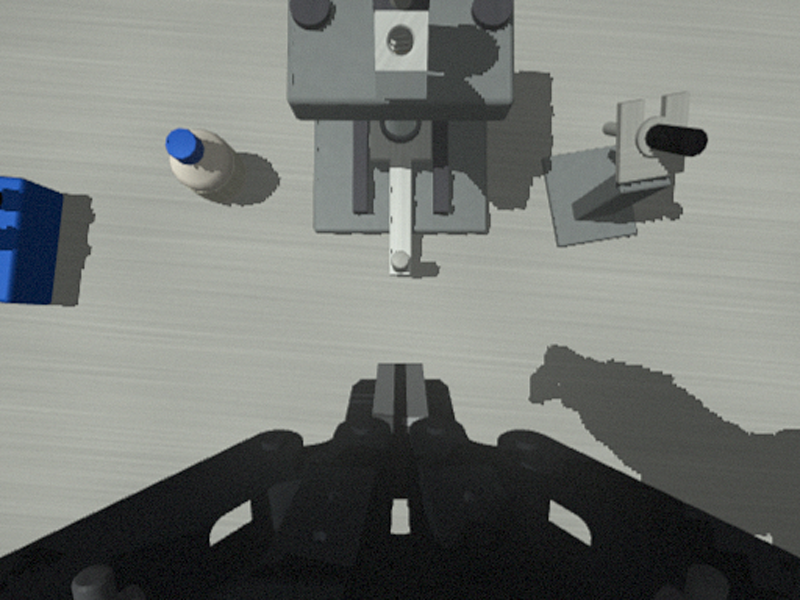

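Carriage in (post at (400,259), as predicted for 60 mm), pin still parked. Now over the plunger head with shut fingers.

Emit:
send_rows(targets=[0.04,0,0.0,0,-0.1,0,-1,0.08,0,0.02,0,-0.2,0,-1,0.12,0,0.04,0,-0.303,0,-1,0.174,0,0.077,0,-0.303,0,-1,0.174,0,0.077,0,-0.303,0,-1,0.174,0,0.077,0,-0.303,0,-1,0.174,0,0.077,0,-0.303,0,-1,0.174,0,0.077,0,-0.303,0,-1,0.174,0,0.077,0,-0.303,0,-1])

```text
clock: 14.08
eef_pos: [631.2, 53.8, 254.5]
tcp_rot: [3.14, 0.01, 0.084]
contact_force: [0.5, 0.2, 0.9]
opening: -0.003
grasp_force: 0.0
```

```bash
python3 - <<'E'
from h import *
st();pr(0,236,0);pr(0,218,0)
E
```

```text
t 14.0833 [631.2  53.8 254.5] F tool [ 0.5 -0.1 -0.9] M [-0.02 -0.03 -0.02] op -0.003 0.0
0 236 0 shift [ 0.003  -0.      0.0185] rot [ 0.0014  0.0098 -0.    ] from [631.2  53.8 254.5] t 14.08
0 218 0 shift [ 0.0032 -0.0001  0.0365] rot [ 0.0014  0.0098 -0.    ] from [631.2  53.8 254.5] t 14.08
```

Pressing down step by step, watching the force.

Emit:
send_rows(targets=[0.003,0,0.01,0,0.01,0,-1,0.003,0,0.018,0,0.01,0,-1,0.003,0,0.022,0,0.01,0,-1,0.003,0,0.026,0,0.01,0,-1,0.003,0,0.03,0,0.01,0,-1,0.003,0,0.033,0,0.01,0,-1,0.003,0,0.036,0,0.01,0,-1,0.003,0,0.036,0,0.01,0,-1,0.003,0,0.036,0,0.01,0,-1])

```text
clock: 14.83
eef_pos: [634.6, 54.0, 218.8]
tcp_rot: [3.14, -0.0, 0.084]
contact_force: [-3.3, 0.4, 4.8]
opening: 0.002
grasp_force: 2.4
```

```bash
python3 - <<'E'
from h import *
st()
E
```

```text
t 14.8333 [634.6  54.  218.8] F tool [-3.2 -0.7 -4.8] M [-0.02  0.59  0.05] op 0.002 2.4
```

Emit:
send_rows(targets=[0,0,0.001,0,0,0,-1,0,0,0.002,0,0,0,-1,0,0,0.002,0,0,0,-1,0,0,0.003,0,0,0,-1,0,0,0.003,0,0,0,-1])

```text
clock: 15.25
eef_pos: [634.9, 54.0, 217.9]
tcp_rot: [3.14, -0.001, 0.084]
contact_force: [-9.2, -0.9, 19.3]
opening: 0.002
grasp_force: 9.5
```

```bash
python3 - <<'E'
from h import *
st()
E
```

```text
t 15.25 [634.9  54.  217.9] F tool [ -9.3   0.1 -19.3] M [-0.1   1.63 -0.02] op 0.002 9.5
```

Emit:
send_rows(targets=[0,0,0.001,0,0,0,-1,0,0,0.001,0,0,0,-1,0,0,0.001,0,0,0,-1])

```text
clock: 15.5
eef_pos: [634.9, 54.1, 217.8]
tcp_rot: [3.14, -0.002, 0.084]
contact_force: [-12.7, -1.5, 25.8]
opening: 0.001
grasp_force: 12.7
```

```bash
python3 - <<'E'
from h import *
st();pr(0,300,0);pr(-140,300,.3)
E
```

```text
t 15.5 [634.9  54.1 217.8] F tool [-12.8   0.4 -25.8] M [-0.13  2.04 -0.01] op 0.001 12.7
0 300 0 shift [-0.0007  0.0001 -0.0822] rot [ 0.0014 -0.0019 -0.    ] from [634.9  54.1 217.8] t 15.5
-140 300 0 shift [-1.407e-01  1.000e-04 -8.250e-02] rot [1.400e-03 2.981e-01 2.000e-04] from [634.9  54.1 217.8] t 15.5
```

Emit:
send_rows(targets=[0,0,-0.004,0,0,0,-1,0,0,-0.015,0,0,0,-1,0,0,-0.035,0,0,0,-1,0,0,-0.07,0,0,0,-1,-0.03,0,-0.085,0,0.1,0,-1,-0.07,0,-0.085,0,0.2,0,-0.5,-0.11,0,-0.085,0,0.3,0,0.1,-0.14,0,-0.085,0,0.3,0,0.1,-0.18,0,-0.08,0,0.3,0,0.1,-0.19,0,-0.07,0,0.3,0,0.1,-0.19,0,-0.07,0,0.3,0,0.1,-0.19,0,-0.07,0,0.3,0,0.1])

```text
clock: 16.5
eef_pos: [446.2, 38.2, 285.2]
tcp_rot: [3.14, -0.303, 0.084]
contact_force: [0.3, -1.1, 1.4]
opening: 0.551
grasp_force: 0.0
```

```bash
python3 - <<'E'
from h import *
st();pr(-116,31,.3,back=50);pr(-116,31,.3)
E
```

```text
t 16.5 [446.2  38.2 285.2] F tool [ 0.6  1.1 -1.3] M [0.01 0.09 0.03] op 0.551 0.0
-116 31 50 shift [-6.500e-03 -2.000e-04  2.142e-01] rot [ 0.0014 -0.0028  0.0004] from [446.2  38.2 285.2] t 16.5
-116 31 0 shift [-0.0066 -0.0003  0.2642] rot [ 0.0014 -0.0028  0.0004] from [446.2  38.2 285.2] t 16.5
```

Emit:
send_rows(targets=[-0.0066,0,0.04,0,-0.003,0,0.1,-0.0066,0,0.08,0,-0.003,0,0.1,-0.0066,0,0.12,0,-0.003,0,0.1,-0.0066,0,0.16,0,-0.003,0,0.1,-0.0066,0,0.2,0,-0.003,0,0.1,-0.0066,0,0.235,0,-0.003,0,0.1,-0.0066,0,0.263,0,-0.003,0,0.1,-0.0066,0,0.263,0,-0.003,0,0.1,-0.0066,0,0.263,0,-0.003,0,-1,-0.0066,0,0.263,0,-0.003,0,-1,-0.0066,0,0.263,0,-0.003,0,-1,-0.0066,0,0.263,0,-0.003,0,-1], grip_force=30)

```text
clock: 17.5
eef_pos: [518.1, 43.9, 33.0]
tcp_rot: [3.14, -0.301, 0.084]
contact_force: [0.5, -0.4, -3.8]
opening: 0.153
grasp_force: 29.3
```

```bash
python3 - <<'E'
from h import *
st();pr(-176,31,.3)
E
```

```text
t 17.5 [518.1  43.9  33. ] F tool [-0.7  0.4  3.8] M [-0.13  0.07 -0.02] op 0.153 29.3
-176 31 0 shift [-0.0576 -0.0004 -0.0158] rot [ 0.0014 -0.0009  0.0003] from [518.1  43.9  33. ] t 17.5
```

Emit:
send_rows(targets=[-0.003,0,-0.0009,0,0,0,-1,-0.009,0,-0.0028,0,0,0,-1,-0.016,0,-0.0049,0,0,0,-1,-0.024,0,-0.0074,0,0,0,-1,-0.032,0,-0.0099,0,0,0,-1,-0.04,0,-0.0124,0,0,0,-1,-0.046,0,-0.0142,0,0,0,-1,-0.051,0,-0.0157,0,0,0,-1,-0.055,0,-0.017,0,0,0,-1,-0.058,0,-0.0179,0,0,0,-1,-0.059,0,-0.0182,0,0,0,-1,-0.059,0,-0.0182,0,0,0,-1])

```text
clock: 18.5
eef_pos: [458.7, 39.0, 33.0]
tcp_rot: [3.14, -0.306, 0.084]
contact_force: [11.2, 0.6, -5.5]
opening: 0.156
grasp_force: 30.1
```

```bash
python3 - <<'E'
from h import *
st()
E
```

```text
t 18.5 [458.7  39.   33. ] F tool [9.1 0.4 8.6] M [ 0.01 -1.2  -0.05] op 0.156 30.1
```

Out at its stop (11 N against 1.5 N to move). Release, withdraw and check.

Emit:
send_rows(targets=[0,0,0,0,0,0,-0.4,0,0,0,0,0,0,0.1,0,0,0,0,0,0,0.1,0,0,-0.01,0,0,0,0.1,0,0,-0.04,0,0,0,0.1,0,0,-0.08,0,0,0,0.1,0,0,-0.12,0,0,0,0.1,0,0,-0.15,0,0,0,0.1,0,0,-0.18,0,0,0,0.1,0,0,-0.2,0,0,0,0.1,0,0,-0.2,0,0,0,0.1,0,0,-0.2,0,0,0,0.1])

```text
clock: 19.5
eef_pos: [397.0, 34.0, 223.3]
tcp_rot: [3.14, -0.301, 0.084]
contact_force: [0.1, -0.6, -0.3]
opening: 0.547
grasp_force: 0.0
```

```bash
python3 - <<'E'
from h import *
st()
w=grab("wrist");s=grab("scene")
b=1.56*w["R"][:,0]
print("post pred",proj(w,W(PR,[-180,0,60])+b)*1.5625,"cap top z 77/72.6",proj(w,W(PR,[[-60,0,z] for z in(77,72.6)])+b)*1.5625, "head scene",proj(s,W(PR,[0,0,236])))
a=cv2.resize(w["color"],(480,360),interpolation=cv2.INTER_AREA)
a=cv2.resize(w["color"][20:290,130:460],(440,360),interpolation=cv2.INTER_CUBIC)
c=cv2.resize(s["color"][165:265,190:290],(360,360),interpolation=cv2.INTER_CUBIC)
cv2.imwrite("pics/w9.png",np.hstack([a,c]))
E
```

```text
t 19.5 [397.   34.  223.3] F tool [-0.1  0.6  0.3] M [-0.05  0.17  0.02] op 0.547 0.0
post pred [[399.69587356 265.01045087]] cap top z 77/72.6 [[399.69569486  66.46781418]
 [399.69150615  70.07129415]] head scene [[271.55729291 190.30313004]]
```

View pics/w9.png

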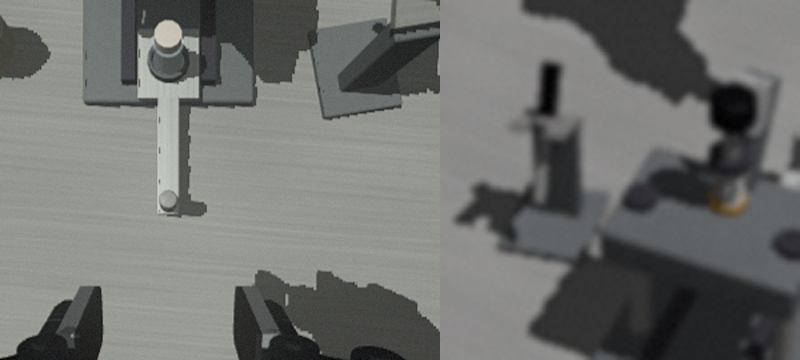

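The carriage post is at its all-the-way-out position (predicted row 265, seen 265.6). The vial is upright in its nest, the plunger is up, the pin is parked and the robot is clear of everything. Handing in.

```bash
python3 -c "
from rig import r
print(r.sign_off())"
```

```text
the job is handed in; nothing more can be done
None
```

The job is handed in at about 19.5 s: pin parked in the notch, carriage pushed in to its stop, plunger pressed to its stop (about 26 N) and sprung back, carriage pulled out to its stop and vial standing in its nest; I could not measure the cap's snap directly, and I viewed 13 pictures, three over the limit of 10.

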